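# Stand the fume-hood bottles in their spill dishes

### The arm

A 6-joint arm with a two-finger parallel gripper is mounted at the origin on the work surface. World frame = base frame: x ahead of the robot, y to its left, z up, the work surface at z = 0. Lengths are in m, angles in degrees, forces in N, time in s.
With the tool pointing down it reaches from about 0.4 to 0.825 m from the base axis. Payload 7 kg.
Tool frame: the origin (TCP) lies at the very end of the fingers, on their centre line; the grasp point (between the pads) lies 19 mm behind it; x points along the fingers, z is the direction in which the jaws open and shut, and the axes are right-handed (so a half turn about x gives the same grasp; the last joint's range is limited). The gripper opens to 88 mm and grips with 3 to 60 N. Pads are 19 mm wide; open, the fingers measure 130 mm over their backs; the gripper's body (78 mm by 193 mm) begins 47 mm behind the grasp point.
Start: joints at [-46.805, 20.546, 0.682, 0, -70.136, -16.507], TCP at [0.303, -0.603, 0.227] pointing down, gripper open.
Joint ranges: [-176.03, 176.03], [-82.01, 121.73], [-58.28, 71.71], [-173.87, 95.51], [-174.79, -0.11], [-173.66, 173.66]. Speed limits (degrees/s): [136.94, 136.94, 172.46, 180, 180, 180].

### API

Orientations are given as [roll, pitch, yaw] about the fixed x, y, z axes, in that order (R = Rz(yaw) Ry(pitch) Rx(roll)).
In Python, from plant import * gives the robot as it stands.
- The arm moves only by the tool arm_command, never from a script. Its argument "commands" is one flat list of numbers, 5 for each row, row after row: the shift along the tool's x, y, z in mm, then the turn about the tool's x in degrees, then the opening in per cent of the stroke, from 0 (shut) to 100 (fully open). A call has 1 to 5 rows; each row shifts and turns the pose as measured when the row begins, along the tool's axes as they then stand; what a row does not reach is not made up. A row lasts 1/8 s, in which the tool goes at most 62.5 mm and 10.7 degrees, less where a joint would pass 70% of its speed; a pose out of reach is approached as far as the arm can. A call is refused whole if a number of a shift passes 62.5 or a number of a turn 10.7, either way. A call with a gripper value outside its range is refused whole. The fingers move at their own pace and stop on an object; the grip force is fixed at half the most. Time passes only in rows, so rows that do not move let the fingers close. It gives the time, the measured TCP pose, the force and the opening at its end, in the units of the state.
- get_obs(): the state, without advancing time (a new reading comes with each control period).
- snapshot(name): name is "scene" or "top" or "wrist"; returns a dict with "frame" (480x640x3 uint8, blue, green, red), "fov_y" (degrees; the focal length in pixels is half the picture's height over the tangent of half this angle, whatever the lens; pixels are square), "cx", "cy" (the principal point, pixels), "world_to_cam" (4x4, takes a point from world to camera coordinates). Camera axes: x right, y up, looking along -z (the intrinsics and any distortion apply to the point x, -y, -z); pixel columns grow to the right and rows downward; lengths in m; the calibration is good to about 2 mm. A picture is of the moment at which its call begins. There is no depth.
- close_job(): hands the job in, once; it reports no verdict.
The state is a dict: "clock": time; "joint_pos": joint angles; "qvel": joint speeds; "tau": joint torques, N m; "tool_pos": TCP position; "orientation": TCP orientation; "force": force on the tool from outside, world axes, zero at the start; "moment": the same for the moment, N m; "opening": finger opening in m.
Only numpy, scipy, OpenCV 4.12 (cv2) and the standard library are available. Lean on these libraries where they do the work, as an engineer would, in place of code of your own. Each camera call takes 0.05 s, during which the arm holds its last target. There are 200 camera calls.

### The job

Put the four amber screw-cap bottles away in the dark grey plastic spill dishes, each in the dish made for it: the large, middle-sized and small round bottles in the large, middle-sized and small round dishes, and the square bottle in the square dish. Set each one down gently, standing upright and flat on the floor of its dish, and never tip a bottle over. Leave the squat jar and the conical flask standing where they are.

Things in the scene. Friction and masses are not known exactly. Their poses are not given: they have to be found in the camera images.
- bottle_large: The large round bottle: body 66 mm in diameter, 115 mm tall over the cap, about 340 g. Amber glass, paper label, white screw cap. Loose, upright; origin: centre of its underside, z up its axis. The cap is 32 mm in diameter and takes the top 22 mm; below it a 4 mm neck, then the shoulder slopes out to the body. Taken by the cap from above, fingertips may reach 25 mm below the top.
- bottle_medium: The middle-sized round bottle: body 48 mm in diameter, 95 mm tall over the cap, about 180 g. Amber glass, paper label, white screw cap. Loose, upright; origin: centre of its underside, z up its axis. The cap is 28 mm in diameter and takes the top 22 mm; below it a 4 mm neck, then the shoulder slopes out to the body. Taken by the cap from above, fingertips may reach 25 mm below the top.
- bottle_small: The small round bottle: body 34 mm in diameter, 78 mm tall over the cap, about 80 g. Amber glass, paper label, white screw cap. Loose, upright; origin: centre of its underside, z up its axis. The cap is 24 mm in diameter and takes the top 22 mm; below it a 4 mm neck, then the shoulder slopes out to the body. Taken by the cap from above, fingertips may reach 25 mm below the top.
- bottle_square: The square bottle: body 46 x 46 mm in plan, 74 mm to its flat shoulder, 100 mm tall over the cap, about 220 g. Amber glass, paper label, white screw cap. Loose, upright; origin: centre of its underside, z up its axis. x and y are square to its flat sides. The round cap is 28 mm in diameter and takes the top 22 mm, with a 4 mm neck below it.
- dish_large: The large round dish: inside diameter 86 mm, outside 94 mm. Dark grey plastic, fixed to the bench, rim 12 mm high, walls 4 mm. Origin: centre of its underside; the floor the bottle stands on is 4 mm above it. 
- dish_medium: The middle-sized round dish: inside diameter 68 mm, outside 76 mm. Dark grey plastic, fixed to the bench, rim 12 mm high, walls 4 mm. Origin: centre of its underside; the floor the bottle stands on is 4 mm above it. 
- dish_small: The small round dish: inside diameter 54 mm, outside 62 mm. Dark grey plastic, fixed to the bench, rim 12 mm high, walls 4 mm. Origin: centre of its underside; the floor the bottle stands on is 4 mm above it. 
- dish_square: The square dish: inside 68 x 68 mm, outside 76 x 76 mm. Dark grey plastic, fixed to the bench, rim 12 mm high, walls 4 mm. Origin: centre of its underside; the floor the bottle stands on is 4 mm above it. x and y are square to its sides; the square bottle has 11 mm of room on each side when its sides are parallel to the dish's.
- jar: A squat wide-mouthed jar, not one of the four bottles: amber glass, 64 mm in diameter and 58 mm tall, its white lid nearly as wide as the jar. Loose, origin at the centre of its underside. To be left alone.
- flask: A conical flask, not one of the four bottles: amber glass, no cap, 72 mm across the base, narrowing to a 26 mm neck with a 32 mm lip at the top, 92 mm tall. Loose, origin at the centre of its underside. To be left alone.
Mind the look-alikes: they are no part of the job. What is shaped like the bottle_large but green is not meant.

How it is judged (in metres and radians):
At the end, for the whole second after the job is handed in: Every bottle stands in its own dish, released and at rest: underside centre within 13 mm (square bottle 16 mm) of the dish's centre, underside less than 8 mm above the underside of the dish (so flat on its 4 mm floor), leaning less than 0.08 rad (horizontal distance between bottle_large and dish_large below 0.013 m and z of bottle_large in the frame of dish_large between 0 and 0.008 m and angle between each of bottle_large, bottle_medium, bottle_small, bottle_square's own z axis and vertical below 0.08 rad and linear speed of each of bottle_large, bottle_medium, bottle_small, bottle_square below 0.02 m/s and angular speed of each of bottle_large, bottle_medium, bottle_small, bottle_square below 0.2 rad/s and horizontal distance between bottle_medium and dish_medium below 0.013 m and z of bottle_medium in the frame of dish_medium between 0 and 0.008 m and horizontal distance between bottle_small and dish_small below 0.013 m and z of bottle_small in the frame of dish_small between 0 and 0.008 m and horizontal distance between bottle_square and dish_square below 0.016 m and z of bottle_square in the frame of dish_square between 0 and 0.008 m); the robot touches nothing.
It fails at once if a bottle is tipped over (leans more than 0.6 rad) (angle between any of bottle_large, bottle_medium, bottle_small, bottle_square's own z axis and vertical above 0.6 rad).
It fails at once if the jar or the flask is moved by more than 15 mm (distance of any of jar, flask from where it was at the start of the episode above 0.015 m).
It fails at once if a bottle is dropped or slammed into its dish (faster than 0.5 m/s less than 30 mm above the dish's underside, as after a fall of more than 13 mm) ((horizontal distance between bottle_large and dish_large below 0.05 m and z of bottle_large in the frame of dish_large below 0.03 m and linear speed of bottle_large above 0.5 m/s) or (horizontal distance between bottle_medium and dish_medium below 0.05 m and z of bottle_medium in the frame of dish_medium below 0.03 m and linear speed of bottle_medium above 0.5 m/s) or (horizontal distance between bottle_small and dish_small below 0.05 m and z of bottle_small in the frame of dish_small below 0.03 m and linear speed of bottle_small above 0.5 m/s) or (horizontal distance between bottle_square and dish_square below 0.05 m and z of bottle_square in the frame of dish_square below 0.03 m and linear speed of bottle_square above 0.5 m/s)).
It also fails if it takes over 120 s, if anything falls off the work surface, if the arm or the gripper's body presses on something with over 40 N, if the wrist force passes 120 N, or if a joint passes its speed limit or range.

## Working session

There is one attempt and no reset: what is moved stays moved. The work goes in short steps, Python scripts to look and compute and a tool call to move; the robot and the scene stay as the last step left them, time stands still between calls to the robot, and variables do not carry over. Pictures are saved under pics/ and viewed, about 12 in all and at most 16, crops included, and the job is handed in when it is done.

Besides the shell and the picture viewer there is one more tool, called as name(argument=value, ...), one argument or row to a line, values as JSON. arm_command: Moves the arm, as the interface text tells. Its arguments: {"type":"object","properties":{"commands":{"type":"array"}},"required":["commands"]}

```bash
mkdir -p pics; ls
python3 - <<'E'
from plant import *
import cv2,numpy as np
print(get_obs())
for n in ("scene","top"):
    s=snapshot(n); cv2.imwrite(f"pics/{n}0.png",s["frame"]); print(n,s["fov_y"],s["cx"],s["cy"],np.round(s["world_to_cam"],4).tolist(),s.keys())
E
```

```text
pics
{'clock': 0.0, 'joint_pos': array([-4.68063940e+01,  2.05914706e+01,  6.33737576e-01, -1.94225178e-02,
       -7.01355979e+01, -1.65054132e+01]), 'qvel': array([-0.06305432, -0.00218847,  0.04148456, -0.06943127,  0.08435998,
       -0.07169118]), 'tau': array([-1.86363519e-03, -5.82711160e+01,  2.93043995e+01,  6.99663609e+00,
        7.02067206e-03, -1.62235733e-04]), 'tool_pos': array([ 0.3029041 , -0.60267469,  0.2256242 ]), 'orientation': array([  5.43787901,  89.90489926, 122.11945724]), 'force': array([-0.81237271,  0.24673329, -0.18632557]), 'moment': array([ 0.04236808, -0.01637187, -0.00474695]), 'opening': 0.0878897846034542}
scene 55.553097996416795 324.55930150302675 241.00709304681013 [[-0.8497, 0.5272, 0.0072, 0.4567], [-0.3289, -0.5406, 0.7743, 0.1525], [0.4121, 0.6556, 0.6327, -1.2023], [0.0, 0.0, 0.0, 1.0]] dict_keys(['frame', 'fov_y', 'cx', 'cy', 'world_to_cam'])
top 55.45838411644185 323.4258576481119 233.92734830820197 [[0.0251, -0.9997, -0.004, -0.0132], [0.994, 0.0245, 0.1067, -0.5336], [-0.1066, -0.0067, 0.9943, -0.941], [0.0, 0.0, 0.0, 1.0]] dict_keys(['frame', 'fov_y', 'cx', 'cy', 'world_to_cam'])
```

View pics/scene0.png

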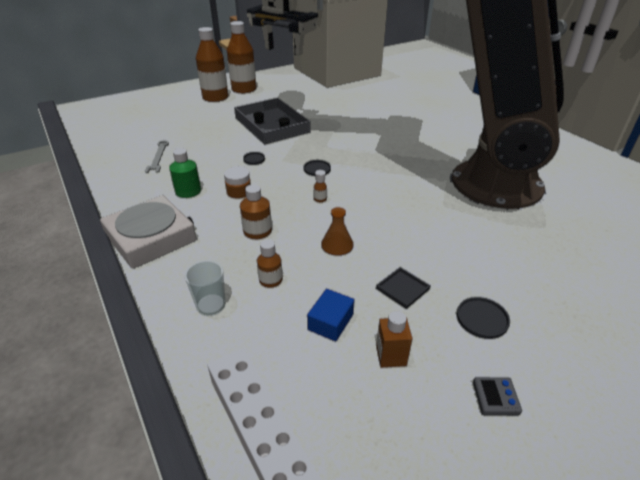

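View pics/top0.png

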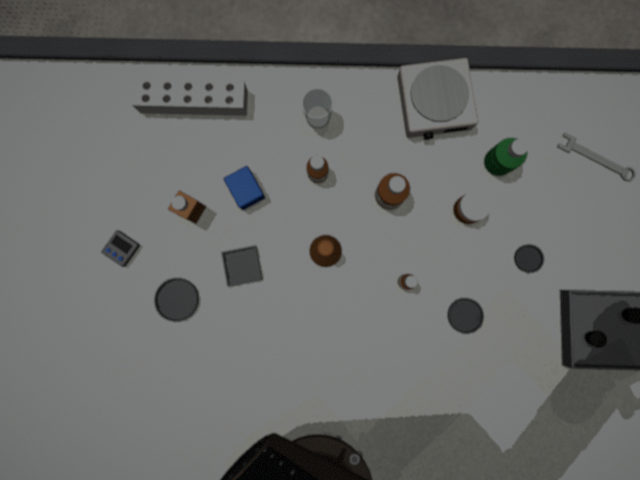

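The pictures show, top / scene pixels: large (394,187)/(256,212), medium (317,167)/(269,264), small (410,282)/(320,187), square (186,206)/(395,340). To be left alone are the flask (325,250), jar (470,208) and green bottle (505,155), all in top pixels. The dishes in the top view are large (177,299), square (242,266), medium (465,315) and small (529,258). I'll confirm these in enlarged crops with ticks.

```bash
cat > h.py <<'E'
import cv2,numpy as np
def crop(img,x0,y0,w,h,k,out,t=10):
    c=cv2.resize(img[y0:y0+h,x0:x0+w],None,fx=k,fy=k,interpolation=cv2.INTER_CUBIC)
    for x in range(-(-x0//t)*t,x0+w,t):
        X=int((x-x0+.5)*k); cv2.line(c,(X,0),(X,5),(0,0,255),1)
        if x%20==0: cv2.putText(c,str(x),(X-10,16),0,.38,(0,0,255),1)
    for y in range(-(-y0//t)*t,y0+h,t):
        Y=int((y-y0+.5)*k); cv2.line(c,(0,Y),(5,Y),(0,0,255),1); cv2.putText(c,str(y),(7,Y+4),0,.38,(0,0,255),1)
    cv2.imwrite(out,c)
CAM={"scene":(55.553097996416795,324.55930150302675,241.00709304681013,[[-0.8497,0.5272,0.0072,0.4567],[-0.3289,-0.5406,0.7743,0.1525],[0.4121,0.6556,0.6327,-1.2023]]),
"top":(55.45838411644185,323.4258576481119,233.92734830820197,[[0.0251,-0.9997,-0.004,-0.0132],[0.994,0.0245,0.1067,-0.5336],[-0.1066,-0.0067,0.9943,-0.941]])}
def ray(cam,u,v):
    f,cx,cy,M=cam if not isinstance(cam,str) else CAM[cam]; M=np.array(M)[:3]; F=240/np.tan(np.radians(f/2))
    d=M[:,:3].T@np.array([(u-cx)/F,-(v-cy)/F,-1]); c=-M[:,:3].T@M[:,3]
    return c,d/np.linalg.norm(d)
def atz(cam,u,v,z):
    c,d=ray(cam,u,v); return c+d*(z-c[2])/d[2]
def tri(*obs):
    A=0;b=0
    for cam,u,v in obs:
        c,d=ray(cam,u,v);P=np.eye(3)-np.outer(d,d);A=A+P;b=b+P@c
    p=np.linalg.solve(A,b)
    return p,[round(1000*np.linalg.norm((np.eye(3)-np.outer(ray(*o)[1],ray(*o)[1]))@(p-ray(*o)[0])),1) for o in obs]
def proj(cam,p):
    f,cx,cy,M=cam if not isinstance(cam,str) else CAM[cam]; M=np.array(M)[:3];F=240/np.tan(np.radians(f/2))
    q=M[:,:3]@p+M[:,3]; return cx-F*q[0]/q[2], cy+F*q[1]/q[2]
E
python3 - <<'E'
from h import *
t=cv2.imread("pics/top0.png");s=cv2.imread("pics/scene0.png")
crop(t,145,140,210,185,3.2,"pics/t1.png");crop(t,370,140,190,200,3,"pics/t2.png")
crop(s,160,145,195,145,4,"pics/s1.png");crop(s,320,230,200,145,4,"pics/s2.png")
def ell(img,u,v,r):
    g=cv2.cvtColor(img,6); m=(g<95).astype(np.uint8)
    n,l,st,c=cv2.connectedComponentsWithStats(m); i=l[v,u]; 
    k,_=cv2.findContours((l==i).astype(np.uint8),0,1); k=max(k,key=cv2.contourArea)
    return cv2.fitEllipse(k),cv2.minAreaRect(k),st[i]
for n,a,b in [("large",(177,299),(482,317)),("square",(242,266),(404,287)),("medium",(465,315),(317,168)),("small",(529,258),(254,158))]:
    ea,eb=ell(t,*a,0),ell(s,*b,0)
    p,q=(e[1][0] if n=="square" else e[0][0] for e in (ea,eb))
    print(n,np.round(p,1),np.round(q,1),ea[2],eb[2],np.round(ea[0][1],1),"tri",*tri(("top",*p),("scene",*q)),"z=.01:",np.round(atz("top",*p,.01),4),np.round(atz("scene",*q,.01),4), ea[1][2])
E
```

```text
large [176.6 299.5] [482.7 317.6] [ 154  278   46   44 1610] [ 456  297   54   42 1715] [43.4 45.3] tri [0.38783744 0.3113204  0.00361237] [np.float64(1.0), np.float64(1.0)] z=.01: [0.3874 0.31   0.01  ] [0.3942 0.314  0.01  ] 90.0
square [241.9 265.9] [402.5 286.8] [ 222  246   41   41 1318] [ 376  268   54   41 1243] [41.  41.9] tri [0.46363782 0.17362484 0.00501661] [np.float64(1.4), np.float64(1.4)] z=.01: [0.4624 0.1736 0.01  ] [0.4685 0.1764 0.01  ] 79.3803482055664
medium [465.1 315.3] [316.5 167.3] [ 447  298   37   36 1060] [304 160  27  17 313] [34.9 36.8] tri [ 0.37085504 -0.30685674  0.00649079] [np.float64(1.8), np.float64(1.8)] z=.01: [ 0.3696 -0.3047  0.01  ] [ 0.3753 -0.303   0.01  ] 90.0
small [528.6 258.2] [253.8 158. ] [514 244  30  30 705] [244 152  21  13 234] [28.3 29.9] tri [ 0.49548334 -0.444502    0.0052817 ] [np.float64(1.1), np.float64(1.1)] z=.01: [ 0.4943 -0.4417  0.01  ] [ 0.4994 -0.4375  0.01  ] 90.0
```

View pics/t1.png

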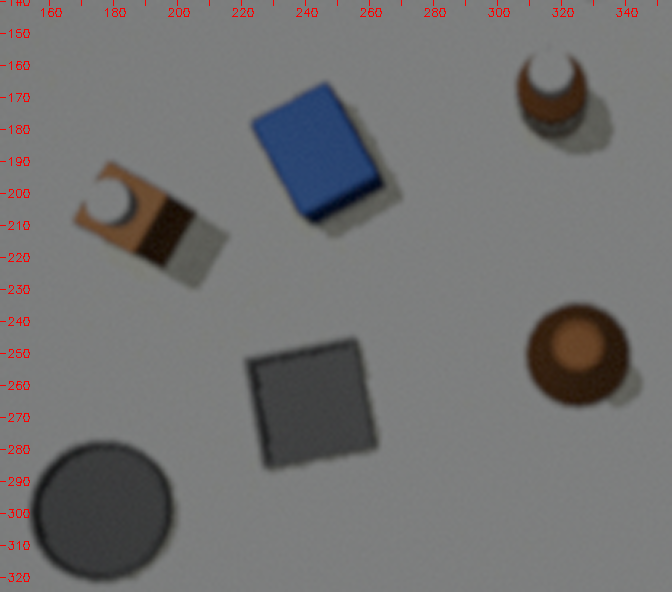

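View pics/t2.png

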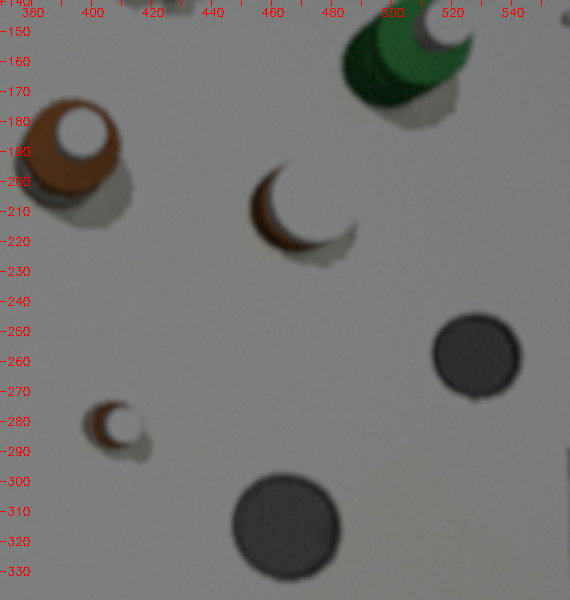

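View pics/s1.png

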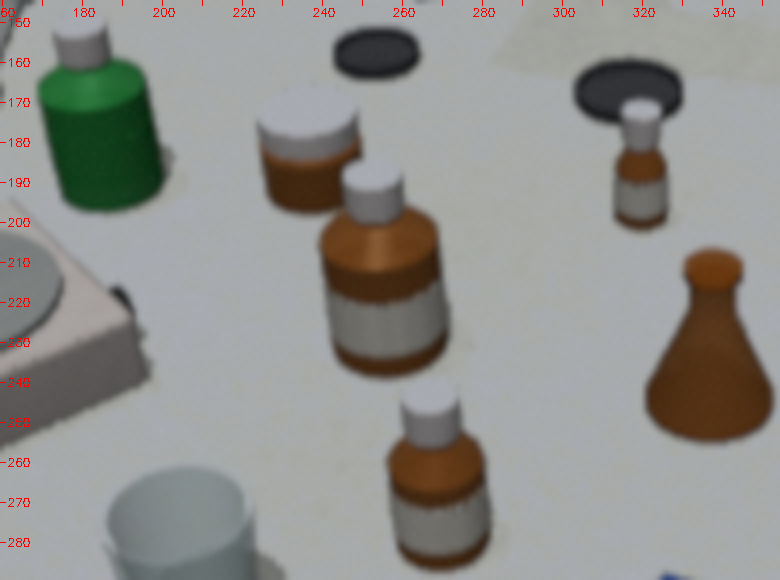

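View pics/s2.png

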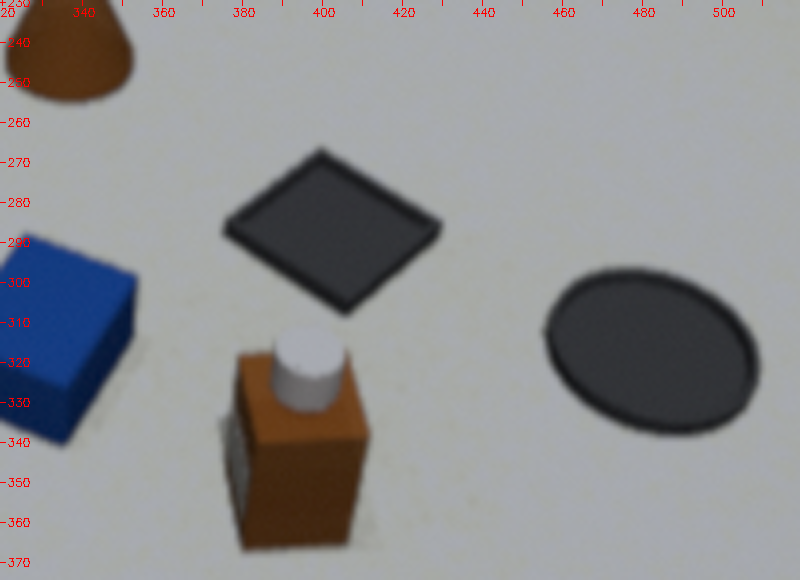

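The crops confirm the four amber bottles by their proportions, caps and labels. The jar is wide-lidded, the flask has no cap and the green bottle is excluded. Cap-top centres, top / scene:

| Bottle | Top | Scene |
|---|---|---|
| large | (397.3,184) | (253.2,188.8) |
| medium | (316.9,162.5) | (267.5,244.5) |
| small | (411.7,281.3) | (320,172) |
| square | (178.4,202.3) | (397.5,318) |

```bash
cat >> h.py <<'E'
from scipy.spatial.transform import Rotation as Rn
def go(o,*targets):
    "tool-frame moves in mm from the measured pose to each target in turn"
    R=Rn.from_euler("xyz",o["orientation"],degrees=True).as_matrix(); p=np.array(o["tool_pos"])
    for t in targets:
        t=np.array(t); print("to",t,"tool mm",np.round(R.T@(t-p)*1000,1)); p=t
E
python3 - <<'E'
from plant import *
from h import *
for n,a,b in [("large",(397.3,184),(253.2,188.8)),("medium",(316.9,162.5),(267.5,244.5)),("small",(411.7,281.3),(320,172)),("square",(178.4,202.3),(397.5,318))]:
    print(n,tri(("top",*a),("scene",*b)))
for n,a,b in [("jar",(484,203),.058),("flask",(325.4,247.5),.092),("green",(519,148),.115)]: print(n,atz("top",*a,b))
def ang(a,b,z): 
    d=(atz("top",*b,z)-atz("top",*a,z)); return np.degrees(np.arctan2(d[1],d[0]))%90
T=lambda x,y:(145+x/3.2-.5,140+y/3.2-.5)
print("sq bottle",ang(T(110,161),T(75,220),.074),ang(T(137,250),T(165,193),.074),ang(T(110,161),T(195,212),.074), ang(T(75,220),T(137,250),.074))
print("sq dish",ang(T(247,359),T(356,339),.012),ang(T(266,468),T(377,447),.012),ang(T(247,359),T(266,468),.012),ang(T(356,339),T(377,447),.012))
o=get_obs();print(Rn.from_euler("xyz",o["orientation"],degrees=True).as_matrix().round(3))
E
```

```text
large (array([ 0.62720037, -0.14308651,  0.11239395]), [np.float64(0.5), np.float64(0.5)])
medium (array([0.67288258, 0.01580281, 0.09108785]), [np.float64(1.3), np.float64(1.3)])
small (array([ 0.43876489, -0.17901775,  0.07740147]), [np.float64(1.0), np.float64(1.0)])
square (array([0.58301239, 0.28915881, 0.09736138]), [np.float64(0.7), np.float64(0.7)])
jar [ 0.60320243 -0.33092427  0.058     ]
flask [ 0.50007739 -0.00493877  0.092     ]
green [ 0.70414627 -0.38130355  0.115     ]
sq bottle 62.58657265221757 66.95170117909925 60.579318771120924 65.74890784642996
sq dish 11.871690934986816 12.121159089489922 12.635804249630837 13.284981390288436
[[-0.001 -0.893 -0.449]
 [ 0.001 -0.449  0.893]
 [-1.     0.     0.001]]
```

arm_command(
  commands=[6,-39,40,0,100,6,-39,40,0,100,6,-39,40,0,100,6,-39,40,0,100,6,-39,40,0,100],
)

```text
clock: 0.72
tool_pos: [0.3876, -0.3318, 0.192]
orientation: [21.7, 89.7, 138.0]
force: [0.4, -0.2, -0.0]
opening: 0.0876
```

arm_command(
  commands=[7,-38,38,0,100,7,-38,38,0,100,7,-38,38,0,100,0,0,0,0,100],
)

```text
clock: 1.23
tool_pos: [0.4402, -0.1708, 0.1702]
orientation: [18.8, 89.7, 135.3]
force: [0.4, 0.3, 1.4]
opening: 0.087
```

Run:
```python
from plant import *
from h import *
o=get_obs();print(o["tool_pos"],o["orientation"],o["joint_pos"].round(1))
s=snapshot("wrist");cam=(s["fov_y"],s["cx"],s["cy"],s["world_to_cam"])
crop(s["frame"],0,0,640,480,1.25,"pics/w1.png",20)
print(s["fov_y"],s["cx"],s["cy"],np.array(s["world_to_cam"]).round(3).tolist())
print("expected cap",proj(cam,np.array([.439,-.179,.078])),"medium dish",proj(cam,np.array([.371,-.306,.01])))
go(o,[.439,-.179,.054])
```

```text
[ 0.44021826 -0.17077946  0.1702169 ] [ 18.75289202  89.66433298 135.31870996] [  2.5   4.2 -28.4  -0.3 -57.6 -65.8]
60.42320565896309 318.6035810104439 237.05324963837512 [[-0.447, 0.894, 0.005, 0.347], [-0.865, -0.431, -0.258, 0.324], [-0.229, -0.12, 0.966, -0.254], [0.0, 0.0, 0.0, 1.0]]
expected cap (np.float64(304.1708907118271), np.float64(234.25108512661234)) medium dish (np.float64(188.45314535351514), np.float64(50.154824000841415))
to [ 0.439 -0.179  0.054] tool mm [116.2   4.5  -7.5]
```

View pics/w1.png

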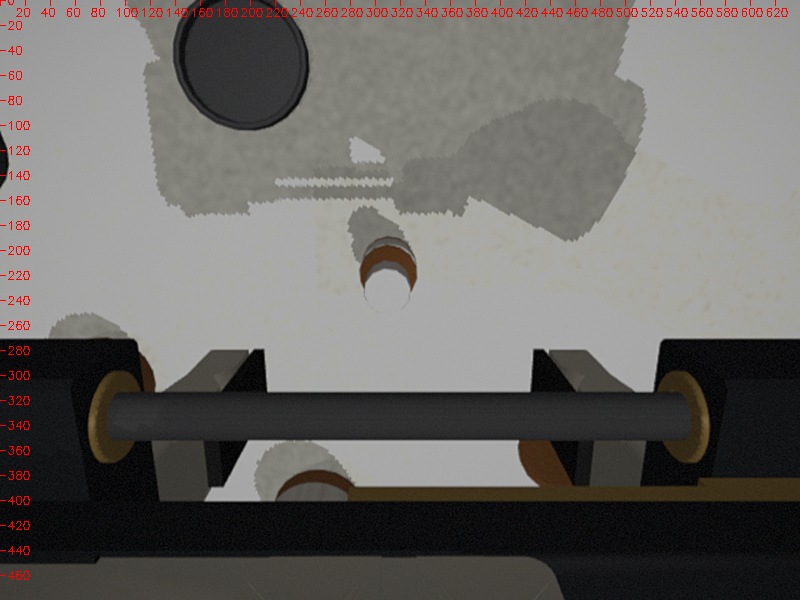

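Wrist view: small cap top at (310,231), predicted (304,234), so the cap is about 4 mm off. I correct for that and go down.

arm_command(
  commands=[40,3,-2,0,80,40,3,-1,0,60,15,0,0,0,60,0,0,0,0,60],
)

```text
clock: 1.78
tool_pos: [0.4349, -0.1804, 0.0737]
orientation: [12.0, 89.7, 128.4]
force: [-0.3, 0.0, -0.5]
opening: 0.0553
```

arm_command(
  commands=[18,-3,3,0,60,0,0,0,0,60,0,0,0,0,60],
)

```text
clock: 2.15
tool_pos: [0.4373, -0.1784, 0.0579]
orientation: [-25.1, 89.8, 91.1]
force: [0.5, 0.8, 0.4]
opening: 0.0527
```

arm_command(
  commands=[4,0,2,0,60,0,0,0,0,0,0,0,0,0,0,0,0,0,0,0,0,0,0,0,0],
)

```text
clock: 2.78
tool_pos: [0.4374, -0.1768, 0.0556]
orientation: [-75.3, 89.8, 40.9]
force: [-0.6, 0.2, -1.0]
opening: 0.023
```

arm_command(
  commands=[-25,0,0,0,0,-25,0,0,0,0,-12,11,-44,0,0,0,11,-44,0,0,0,11,-44,0,0],
)

```text
clock: 3.4
tool_pos: [0.4664, -0.3106, 0.1193]
orientation: [-66.6, 89.8, 50.0]
force: [1.5, 1.4, -1.9]
opening: 0.0232
```

arm_command(
  commands=[0,11,-44,0,0,0,11,-44,0,0,0,8,-20,0,0,0,0,0,0,0,0,0,0,0,0],
)

```text
clock: 4.03
tool_pos: [0.4871, -0.4263, 0.1159]
orientation: [-11.6, 89.7, 104.8]
force: [1.4, 1.4, -1.8]
opening: 0.0239
```

```bash
cat >> h.py <<'E'
def wrist(name,*pts,x0=0,y0=0,w=640,h=480,k=1.25):
    from plant import get_obs,snapshot
    o=get_obs();print(np.round(o["tool_pos"],4),np.round(o["joint_pos"],0),"open",round(o["opening"],4),"F",np.round(o["force"],1))
    s=snapshot("wrist");cam=(s["fov_y"],s["cx"],s["cy"],s["world_to_cam"])
    crop(s["frame"],x0,y0,w,h,k,f"pics/{name}.png",20)
    for p in pts: print(p,np.round(proj(cam,np.array(p)),1))
    np.save(name+".npy",np.array(cam,dtype=object),allow_pickle=True)
    return o,s,cam
def dark(img,u,v):
    "ellipse of the dark dish containing pixel u,v"
    m=(cv2.cvtColor(img,6)<95).astype(np.uint8); n,l,st,c=cv2.connectedComponentsWithStats(m); i=l[int(v),int(u)]
    if i==0: return None
    k=max(cv2.findContours((l==i).astype(np.uint8),0,1)[0],key=cv2.contourArea); return cv2.fitEllipse(cv2.convexHull(k)),st[i]
E
python3 - <<'E'
from h import *
o,s,cam=wrist("w2",[.4955,-.4445,.012])
go(o,[.4955,-.4445,.06])
E
```

```text
[ 0.4871 -0.4263  0.1159] [-24.  23. -11.  -0. -56. -39.] open 0.0239 F [ 1.4  1.4 -1.8]
[0.4955, -0.4445, 0.012] [284.7 235.6]
to [ 0.4955 -0.4445  0.06  ] tool mm [ 55.8   0.6 -20.3]
```

View pics/w2.png

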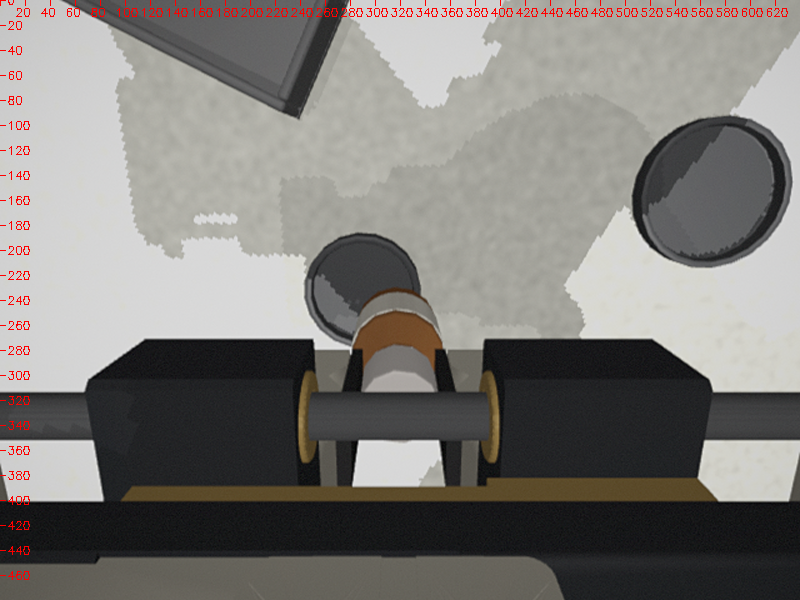

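Small dish outer rim in w2 is centred at about (290,232), predicted (285,236). That puts the dish centre near (0.492,-0.442).

arm_command(
  commands=[0,3,-16,0,0,0,0,0,0,0,20,0,0,0,0,15,0,0,0,0,0,0,0,0,0],
)

```text
clock: 4.7
tool_pos: [0.4929, -0.4408, 0.0812]
orientation: [-30.0, 89.8, 86.5]
force: [-0.8, 0.0, -2.1]
opening: 0.0232
```

arm_command(
  commands=[10,0,-1,0,0,5,0,0,0,0,3,0,0,0,0,0,0,0,0,0],
)

```text
clock: 5.2
tool_pos: [0.4941, -0.4419, 0.0632]
orientation: [-50.9, 89.8, 65.7]
force: [0.1, -0.3, -1.2]
opening: 0.0233
```

arm_command(
  commands=[2,1,0,0,0,2,1,0,0,0,0,0,0,0,0],
)

```text
clock: 5.58
tool_pos: [0.4925, -0.4431, 0.0597]
orientation: [-70.6, 89.8, 46.0]
force: [0.1, -0.2, -1.5]
opening: 0.0232
```

arm_command(
  commands=[2,0,0,0,0,0,0,0,0,0],
)

```text
clock: 5.82
tool_pos: [0.493, -0.4438, 0.0598]
orientation: [-101.1, 89.8, 15.5]
force: [0.4, 0.5, -1.5]
opening: 0.0234
```

arm_command(
  commands=[3,0,0,0,0,0,0,0,0,0],
)

```text
clock: 6.08
tool_pos: [0.4941, -0.4449, 0.0597]
orientation: [-131.7, 89.6, -15.0]
force: [0.5, 0.3, 0.3]
opening: 0.0234
```

arm_command(
  commands=[0,0,0,0,60,0,0,0,0,60,0,0,0,0,60,-30,0,0,0,60,-40,0,0,0,60],
)

```text
clock: 6.7
tool_pos: [0.4915, -0.4434, 0.1261]
orientation: [-4.5, 89.8, 112.2]
force: [0.1, -0.2, 0.5]
opening: 0.0526
```

arm_command(
  commands=[-40,0,0,0,70,-15,-42,35,0,80,0,-42,35,0,80,0,-42,35,0,80,0,-42,35,0,80],
)

```text
clock: 7.32
tool_pos: [0.5815, -0.2423, 0.1866]
orientation: [-114.7, 89.7, 1.6]
force: [0.8, -0.1, 1.0]
opening: 0.0701
```

arm_command(
  commands=[0,-42,35,0,80,0,-42,35,0,80,0,0,0,0,80,0,0,0,0,80],
)

```text
clock: 7.82
tool_pos: [0.6281, -0.1351, 0.1862]
orientation: [-113.3, 89.8, 3.2]
force: [-0.7, -0.6, 0.9]
opening: 0.07
```

Run:
```python
from plant import *
from h import *
o=get_obs();print(o["tool_pos"],o["force"])
go(o,[.624,-.1405,.175],[.624,-.1405,.091])
s=snapshot("top");cv2.imwrite("pics/top1.png",s["frame"])
crop(s["frame"],370,130,200,200,3,"pics/t3.png")
```

```text
[ 0.6281026  -0.13513293  0.18624448] [-0.73829508 -0.58839059  0.88266556]
to [ 0.624  -0.1405  0.175 ] tool mm [11.2  6.1 -2.9]
to [ 0.624  -0.1405  0.091 ] tool mm [84.   0.3  0.1]
```

View pics/t3.png

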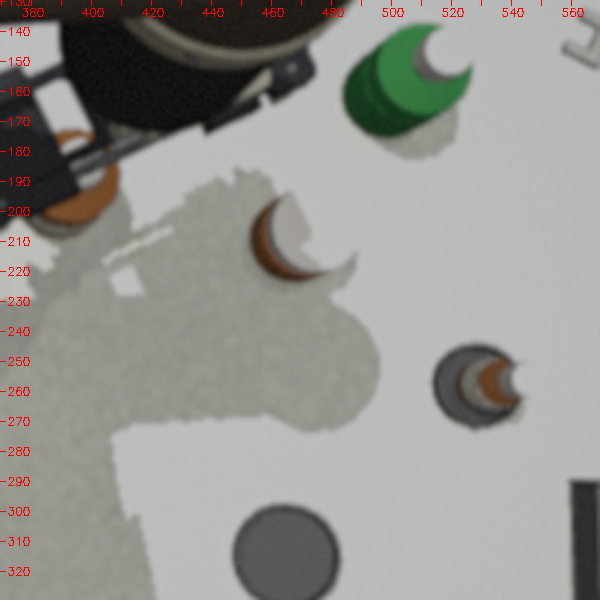

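Small bottle stands upright in its dish at about (528,258) in the top view. Descending on the large bottle's cap.

arm_command(
  commands=[15,6,-3,0,80,30,0,0,0,80,30,0,0,0,80,0,0,0,0,80,0,0,0,0,80],
)

```text
clock: 8.5
tool_pos: [0.6209, -0.1471, 0.1075]
orientation: [-111.5, 89.8, 4.6]
force: [0.3, 0.9, 0.7]
opening: 0.0697
```

arm_command(
  commands=[12,-6,4,0,80,3,0,0,0,80,0,0,0,0,80],
)

```text
clock: 8.88
tool_pos: [0.6259, -0.1408, 0.0937]
orientation: [-113.5, 89.6, 2.6]
force: [0.3, -0.4, -0.1]
opening: 0.0703
```

arm_command(
  commands=[3,1,0,0,80,0,0,0,0,0,0,0,0,0,0,0,0,0,0,0,0,0,0,0,0],
)

```text
clock: 9.5
tool_pos: [0.6254, -0.1411, 0.0913]
orientation: [-114.2, 89.5, 2.0]
force: [-0.5, 0.6, -0.3]
opening: 0.0356
```

arm_command(
  commands=[0,0,0,0,0,0,0,0,0,0],
)

```text
clock: 9.75
tool_pos: [0.6256, -0.1413, 0.0914]
orientation: [-115.7, 89.5, 0.5]
force: [-0.2, 0.8, -0.9]
opening: 0.0311
```

arm_command(
  commands=[-20,0,0,0,0,-35,0,0,0,0,-40,0,0,0,0,-40,0,0,0,0,0,0,25,0,0],
)

```text
clock: 10.38
tool_pos: [0.6103, -0.1186, 0.225]
orientation: [22.1, 89.8, 138.0]
force: [0.1, 1.5, -4.7]
opening: 0.0316
```

arm_command(
  commands=[0,1,45,0,0,0,1,50,0,0,0,1,50,0,0,0,1,50,0,0,0,1,50,0,0],
)

```text
clock: 11.0
tool_pos: [0.4927, 0.1043, 0.2224]
orientation: [44.8, 89.4, 160.4]
force: [0.9, 0.2, -3.7]
opening: 0.0315
```

arm_command(
  commands=[0,1,50,0,0,0,1,50,0,0,0,1,50,0,0,0,1,45,0,0,0,1,20,0,0],
)

```text
clock: 11.62
tool_pos: [0.3871, 0.302, 0.2215]
orientation: [55.8, 89.1, 171.5]
force: [-0.2, -1.2, -3.7]
opening: 0.0312
```

Run:
```python
from h import *
o,s,cam=wrist("w3",[.388,.3113,.012],[.4636,.1736,.012],x0=100,y0=100,w=540,h=320,k=1.45)
print(o["orientation"]); go(o,[.385,.3135,.13])
```

```text
[0.3871 0.302  0.2215] [  60.    4.  -22.   -1.  -65. -124.] open 0.0312 F [-0.2 -1.2 -3.7]
[0.388, 0.3113, 0.012] [323.6 214.5]
[0.4636, 0.1736, 0.012] [151.4 223.9]
[ 55.7994522   89.10196592 171.47232496]
to [0.385  0.3135 0.13  ] tool mm [91.6 -4.3 10.5]
```

View pics/w3.png

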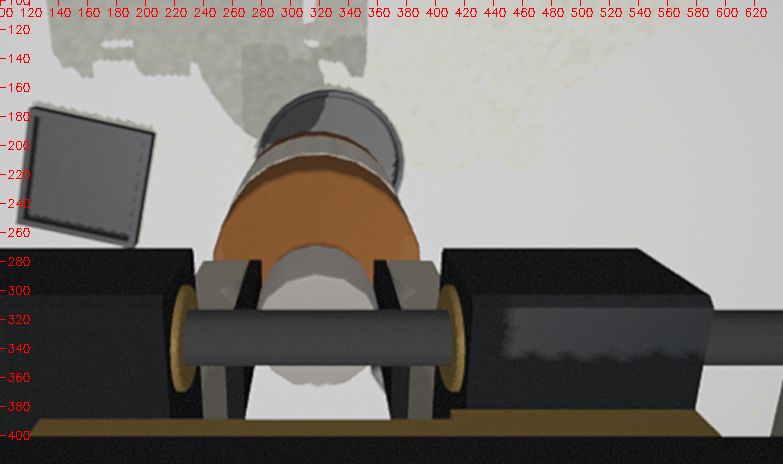

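Large dish rim in w3 is centred at about (328,211), predicted (324,214), so the dish is near (0.384,0.3135). Square dish centre is at about (159,222).

arm_command(
  commands=[0,-2,12,0,0,30,0,0,0,0,35,0,0,0,0,20,0,0,0,0,0,0,0,0,0],
)

```text
clock: 12.3
tool_pos: [0.3809, 0.3156, 0.1332]
orientation: [57.4, 89.0, 173.0]
force: [-0.1, 0.8, -3.1]
opening: 0.0314
```

arm_command(
  commands=[20,-2,-3,0,0,10,0,0,0,0,3,0,0,0,0,0,0,0,0,0],
)

```text
clock: 12.8
tool_pos: [0.3852, 0.3154, 0.1025]
orientation: [45.1, 89.1, 160.6]
force: [0.1, -0.1, -4.1]
opening: 0.0314
```

arm_command(
  commands=[4,0,-1,0,0,3,0,0,0,0,0,0,0,0,0],
)

```text
clock: 13.18
tool_pos: [0.386, 0.3152, 0.0963]
orientation: [37.1, 89.1, 152.6]
force: [0.3, 0.5, -3.6]
opening: 0.0313
```

arm_command(
  commands=[2,0,-1,0,0,2,0,0,0,0,0,0,0,0,0],
)

```text
clock: 13.55
tool_pos: [0.388, 0.3162, 0.0964]
orientation: [16.1, 89.2, 131.7]
force: [-0.3, -0.3, -4.5]
opening: 0.0311
```

arm_command(
  commands=[4,1,-1,0,0,0,0,0,0,0],
)

```text
clock: 13.8
tool_pos: [0.3893, 0.3174, 0.0959]
orientation: [-7.7, 89.1, 108.1]
force: [0.9, -0.3, -3.8]
opening: 0.0314
```

arm_command(
  commands=[5,2,-3,0,0,0,0,0,0,0],
)

```text
clock: 14.05
tool_pos: [0.3916, 0.3184, 0.0955]
orientation: [-30.2, 88.6, 85.8]
force: [-0.1, -1.1, -4.6]
opening: 0.0311
```

Run:
```python
from plant import *
from h import *
o=get_obs()
for k in ("joint_pos","qvel","tool_pos","orientation","force","moment"):print(k,np.round(o[k],2 if k!="tool_pos" else 4))
R=Rn.from_euler("xyz",o["orientation"],degrees=True).as_matrix();print(R.round(3))
go(o,[.385,.314,.094])
```

```text
joint_pos [  60.97   11.49  -30.96   -0.81  -46.29 -124.44]
qvel [ 0.29 -0.43  1.13  0.41  0.15  0.  ]
tool_pos [0.3916 0.3184 0.0955]
orientation [-30.16  88.61  85.82]
force [-0.11 -1.14 -4.58]
moment [-0.12  0.06 -0.03]
[[ 0.002 -0.899 -0.438]
 [ 0.024 -0.438  0.899]
 [-1.    -0.012  0.021]]
to [0.385 0.314 0.094] tool mm [ 1.4  7.9 -1. ]
```

arm_command(
  commands=[3,8,-1,0,0,0,0,0,0,0,0,0,0,0,0],
)

```text
clock: 14.42
tool_pos: [0.388, 0.3179, 0.0949]
orientation: [-42.1, 88.1, 74.0]
force: [-0.9, 1.1, 3.8]
opening: 0.0314
```

arm_command(
  commands=[-5,6,-3,0,0,0,0,0,0,0,0,0,0,0,0],
)

```text
clock: 14.8
tool_pos: [0.3819, 0.3095, 0.0975]
orientation: [-36.9, 88.4, 79.1]
force: [-1.1, -0.1, -2.3]
opening: 0.0313
```

arm_command(
  commands=[3,0,1,0,0,0,0,0,0,0,2,0,1,0,0,0,0,0,0,0],
)

```text
clock: 15.3
tool_pos: [0.3822, 0.3119, 0.0948]
orientation: [-41.8, 88.4, 74.4]
force: [0.4, -0.9, -4.3]
opening: 0.0312
```

arm_command(
  commands=[0,0,0,0,20,0,0,0,0,60,0,0,0,0,80,0,0,0,0,80,0,0,0,0,80],
)

```text
clock: 15.92
tool_pos: [0.3827, 0.3128, 0.0947]
orientation: [-42.6, 88.3, 73.5]
force: [-0.0, -0.4, 0.3]
opening: 0.0653
```

arm_command(
  commands=[-30,0,0,0,80,-40,0,0,0,80,-10,-30,-20,0,80,0,-42,-27,0,80,0,-42,-27,0,80],
)

```text
clock: 16.55
tool_pos: [0.5185, 0.2951, 0.1796]
orientation: [-45.4, 88.2, 71.0]
force: [-0.7, 1.0, 0.2]
opening: 0.0705
```

arm_command(
  commands=[0,-40,-25,0,70,0,-10,-8,0,70,0,0,0,0,70,0,0,0,0,70],
)

```text
clock: 17.05
tool_pos: [0.5811, 0.2865, 0.1783]
orientation: [-43.3, 88.3, 72.9]
force: [0.3, 0.6, 0.3]
opening: 0.0615
```

Run:
```python
from h import *
o,s,cam=wrist("w4",[.583,.289,.1],x0=100,y0=100,w=540,h=320,k=1.45)
print(o["orientation"]); go(o,[.580,.292,.077])
```

```text
[0.5811 0.2865 0.1783] [  43.   19.   -7.   -1.  -62. -106.] open 0.0615 F [0.3 0.6 0.3]
[0.583, 0.289, 0.1] [315.3 249.6]
[-43.34917517  88.28467038  72.94258603]
to [0.58  0.292 0.077] tool mm [101.5   0.6   3.3]
```

View pics/w4.png

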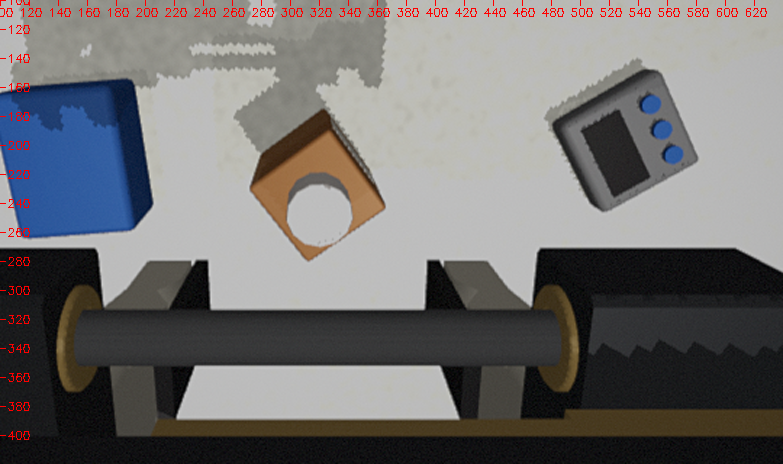

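Square cap top in w4 is at (320,249), predicted (315,250), so the cap is near (0.5815,0.2915). Its sides lie at about 63.5° and the dish's at about 13.5°, so I'll turn it +40°.

arm_command(
  commands=[20,-2,4,0,70,35,0,0,0,65,30,0,0,0,65,0,0,0,0,65,0,0,0,0,65],
)

```text
clock: 17.73
tool_pos: [0.5784, 0.2969, 0.0968]
orientation: [-48.8, 88.0, 67.8]
force: [0.0, 0.4, -0.3]
opening: 0.0569
```

arm_command(
  commands=[14,0,-6,0,65,5,0,0,0,65,0,0,0,0,65],
)

```text
clock: 18.1
tool_pos: [0.5824, 0.2928, 0.0793]
orientation: [-51.7, 87.8, 65.0]
force: [0.0, -0.5, -0.2]
opening: 0.0569
```

arm_command(
  commands=[3,1,0,0,65,0,0,0,0,0,0,0,0,0,0,0,0,0,0,0,0,0,0,0,0],
)

```text
clock: 18.73
tool_pos: [0.5818, 0.2924, 0.0765]
orientation: [-52.0, 87.7, 64.7]
force: [0.0, -0.4, -1.1]
opening: 0.0276
```

arm_command(
  commands=[0,0,0,0,0],
)

```text
clock: 18.85
tool_pos: [0.5817, 0.2924, 0.0765]
orientation: [-51.9, 87.7, 64.7]
force: [0.1, 0.4, 0.7]
opening: 0.0272
```

arm_command(
  commands=[-20,0,0,0,0,-35,0,0,0,0,-35,0,0,0,0,0,25,-8,0,0,0,45,-14,0,0],
)

```text
clock: 19.48
tool_pos: [0.526, 0.238, 0.163]
orientation: [-46.4, 88.0, 70.2]
force: [-1.4, 0.2, -2.5]
opening: 0.0277
```

arm_command(
  commands=[0,45,-14,0,0,0,30,-9,0,0,0,0,0,-10,0,0,0,0,-10,0,0,0,0,-10,0],
)

```text
clock: 20.1
tool_pos: [0.4627, 0.1788, 0.1593]
orientation: [-71.4, 88.0, 76.0]
force: [0.3, -0.2, -2.4]
opening: 0.0271
```

arm_command(
  commands=[0,0,0,-8,0,0,0,0,0,0,0,0,0,0,0],
)

```text
clock: 20.48
tool_pos: [0.4617, 0.1784, 0.1587]
orientation: [-77.1, 88.1, 78.4]
force: [0.4, 0.0, -4.1]
opening: 0.0275
```

Run:
```python
from h import *
o,s,cam=wrist("w5",[.461,.1765,.012],x0=100,y0=60,w=540,h=360,k=1.45)
R=Rn.from_euler("xyz",o["orientation"],degrees=True).as_matrix();print(R.round(3),"jaw angle",np.degrees(np.arctan2(R[1,2],R[0,2])))
go(o,[.461,.1765,.11])
```

```text
[0.4617 0.1784 0.1587] [ 43.   6. -27.  -1. -55. -67.] open 0.0275 F [ 0.4  0.  -4.1]
[0.461, 0.1765, 0.012] [315.  211.7]
[[ 0.007 -0.415 -0.91 ]
 [ 0.033 -0.909  0.415]
 [-0.999 -0.033  0.008]] jaw angle 155.46878654029706
to [0.461  0.1765 0.11  ] tool mm [48.6  3.6 -0.6]
```

View pics/w5.png

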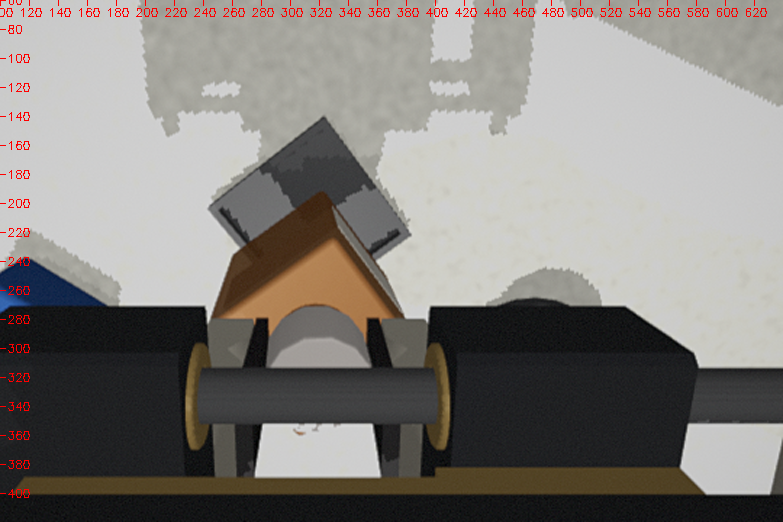

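Square dish centre in w5 is (314,212), matching the prediction of (315,212). The bottle's sides are nearly parallel to the dish's, so I lower it.

arm_command(
  commands=[20,3,-1,0,0,25,2,0,0,0,15,1,0,0,0,0,0,0,0,0],
)

```text
clock: 21.02
tool_pos: [0.4609, 0.1748, 0.0974]
orientation: [-77.9, 88.0, 77.1]
force: [0.2, -0.0, -2.1]
opening: 0.0273
```

arm_command(
  commands=[8,0,0,0,0,5,0,0,0,0,0,0,0,0,0],
)

```text
clock: 21.4
tool_pos: [0.4618, 0.176, 0.0849]
orientation: [-80.0, 87.9, 74.9]
force: [-0.4, -0.0, -2.4]
opening: 0.027
```

arm_command(
  commands=[3,1,0,0,0,3,1,0,0,0,0,0,0,0,0],
)

```text
clock: 21.78
tool_pos: [0.4629, 0.1753, 0.0806]
orientation: [-84.9, 87.7, 70.1]
force: [-0.4, -0.3, -2.9]
opening: 0.0277
```

arm_command(
  commands=[3,1,0,0,0,0,0,0,0,0],
)

```text
clock: 22.02
tool_pos: [0.465, 0.1756, 0.08]
orientation: [-90.5, 87.5, 64.6]
force: [-0.3, 0.4, -2.4]
opening: 0.0271
```

arm_command(
  commands=[0,1,0,0,20,0,0,0,0,50,0,0,0,0,70,0,0,0,0,70,-25,0,0,0,70],
)

```text
clock: 22.65
tool_pos: [0.4632, 0.1731, 0.1036]
orientation: [-88.3, 87.7, 66.8]
force: [0.4, 0.3, -0.7]
opening: 0.0592
```

arm_command(
  commands=[-35,0,0,0,70,-35,0,0,0,70,0,0,0,0,70],
)

```text
clock: 23.02
tool_pos: [0.4626, 0.1707, 0.1769]
orientation: [-89.9, 87.6, 65.3]
force: [1.0, -0.0, 0.7]
opening: 0.0615
```

Run:
```python
from plant import *
from h import *
o=get_obs();R=Rn.from_euler("xyz",o["orientation"],degrees=True).as_matrix();print(R.round(3),o["joint_pos"].round(0))
go(o,[.670,.018,.175])
s=snapshot("scene");crop(s["frame"],190,130,340,250,2.35,"pics/s3.png",20)
```

```text
[[ 0.018 -0.42  -0.907]
 [ 0.038 -0.906  0.421]
 [-0.999 -0.042  0.   ]] [ 42.   5. -27.  -1. -57. -67.]
to [0.67  0.018 0.175] tool mm [  -0.3   51.3 -252.4]
```

View pics/s3.png

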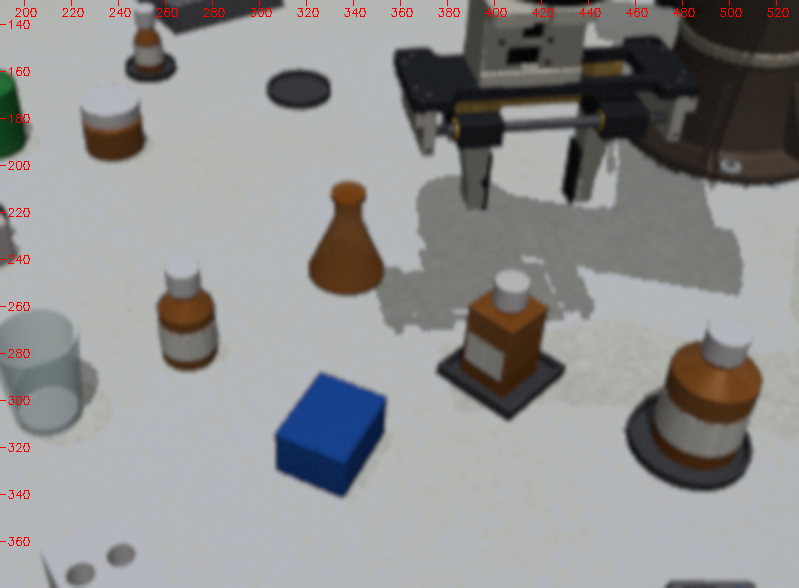

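All three placed bottles stand upright in their dishes and the flask and jar are unmoved. Next the medium bottle, turning the jaws back so they clear the beaker.

arm_command(
  commands=[0,8,-35,0,65,0,9,-46,0,65,0,9,-46,0,65,0,9,-46,0,65,0,9,-46,0,65],
)

```text
clock: 23.7
tool_pos: [0.643, 0.0361, 0.1671]
orientation: [-78.4, 87.9, 77.0]
force: [-0.3, 0.8, -0.2]
opening: 0.0572
```

arm_command(
  commands=[0,5,-20,0,65,0,0,0,10,65,0,0,0,10,65,0,0,0,10,65,0,0,0,10,65],
)

```text
clock: 24.32
tool_pos: [0.6581, 0.0188, 0.1547]
orientation: [-12.0, 88.1, 101.8]
force: [0.5, 0.6, -0.1]
opening: 0.0572
```

arm_command(
  commands=[0,0,0,0,65,0,0,0,0,65],
)

```text
clock: 24.58
tool_pos: [0.657, 0.0186, 0.152]
orientation: [-5.7, 88.1, 108.4]
force: [0.2, 0.3, 0.3]
opening: 0.0569
```

Run:
```python
from h import *
o,s,cam=wrist("w6",[.671,.0175,.095],x0=100,y0=100,w=540,h=320,k=1.45)
R=Rn.from_euler("xyz",o["orientation"],degrees=True).as_matrix();print(R.round(3))
print("cup",atz("top",318,117,0))
go(o,[.671,.0175,.17],[.671,.0175,.071])
```

```text
[0.657  0.0186 0.152 ] [ 17.  22.  -6.  -2. -62. -82.] open 0.0569 F [0.2 0.3 0.3]
[0.671, 0.0175, 0.095] [299.9 279.8]
[[-0.011 -0.913 -0.409]
 [ 0.032 -0.409  0.912]
 [-0.999 -0.003  0.033]]
cup [0.80083648 0.01908524 0.        ]
to [0.671  0.0175 0.17  ] tool mm [-18.1 -12.4  -6.1]
to [0.671  0.0175 0.071 ] tool mm [98.9  0.3 -3.3]
```

View pics/w6.png

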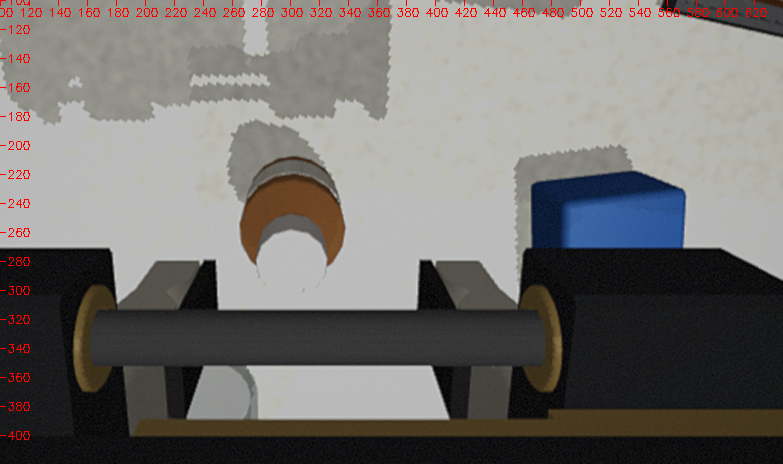

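Medium cap top in w6 is at (301,281), predicted (300,280), so I descend there.

arm_command(
  commands=[0,-12,-6,0,65,30,0,-1,0,65,30,0,-1,0,65,0,0,0,0,65,0,0,0,0,65],
)

```text
clock: 25.25
tool_pos: [0.6752, 0.0182, 0.0921]
orientation: [-12.2, 88.1, 102.3]
force: [-0.0, 0.0, -0.0]
opening: 0.0571
```

arm_command(
  commands=[15,4,1,0,65,4,0,0,0,65,0,0,0,0,65],
)

```text
clock: 25.62
tool_pos: [0.672, 0.0183, 0.0742]
orientation: [-18.0, 88.1, 96.6]
force: [0.4, -0.1, 0.0]
opening: 0.0572
```

arm_command(
  commands=[3,1,0,0,65,0,0,0,0,0,0,0,0,0,0,0,0,0,0,0,0,0,0,0,0],
)

```text
clock: 26.25
tool_pos: [0.6714, 0.0181, 0.0719]
orientation: [-20.2, 88.1, 94.4]
force: [-0.0, 0.3, -1.7]
opening: 0.0274
```

arm_command(
  commands=[0,0,0,0,0],
)

```text
clock: 26.38
tool_pos: [0.6714, 0.0181, 0.0719]
orientation: [-20.2, 88.1, 94.4]
force: [0.7, -0.6, -0.0]
opening: 0.0272
```

arm_command(
  commands=[-20,0,0,0,0,-35,0,0,0,0,-40,0,0,0,0,-30,0,0,0,0,0,25,-10,0,0],
)

```text
clock: 27.0
tool_pos: [0.652, -0.005, 0.197]
orientation: [-10.3, 88.1, 104.3]
force: [-1.2, -0.8, -2.3]
opening: 0.0272
```

arm_command(
  commands=[0,45,-19,0,0,0,45,-19,0,0,0,45,-19,0,0,0,45,-19,0,0,0,45,-19,0,0],
)

```text
clock: 27.62
tool_pos: [0.4817, -0.1882, 0.1913]
orientation: [-8.6, 88.0, 106.2]
force: [0.0, -0.8, -1.3]
opening: 0.0273
```

arm_command(
  commands=[0,45,-19,0,0,0,45,-19,0,0,0,35,-14,0,0,0,0,0,0,0,0,0,0,0,0],
)

```text
clock: 28.25
tool_pos: [0.3833, -0.2915, 0.1885]
orientation: [-8.8, 88.0, 105.7]
force: [-0.1, -0.5, -1.8]
opening: 0.0273
```

Run:
```python
from h import *
c=np.load("w2.npy",allow_pickle=True);print("dish from w2",atz(tuple(c),569.6-.5,153-.5,.012))
o,s,cam=wrist("w7",[.3705,-.304,.012],x0=100,y0=60,w=540,h=360,k=1.45)
R=Rn.from_euler("xyz",o["orientation"],degrees=True).as_matrix();print(R.round(3))
go(o,[.3705,-.304,.12])
```

```text
dish from w2 [ 0.36827456 -0.30827507  0.012     ]
[ 0.3833 -0.2915  0.1885] [-15.   5. -24.  -2. -62. -49.] open 0.0273 F [-0.1 -0.5 -1.8]
[0.3705, -0.304, 0.012] [301.6 192.5]
[[-0.01  -0.91  -0.415]
 [ 0.034 -0.416  0.909]
 [-0.999 -0.005  0.035]]
to [ 0.3705 -0.304   0.12  ] tool mm [68.2 17.3 -8.4]
```

View pics/w7.png

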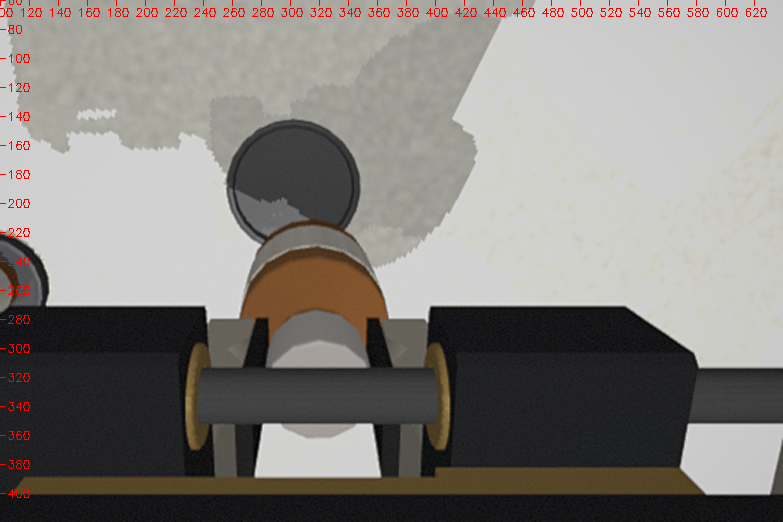

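Medium dish rim in w7 is centred at (302,187), predicted (302,192). Averaging the views puts the dish at (0.368,-0.306).

arm_command(
  commands=[0,20,-9,0,0,30,0,-1,0,0,35,0,-1,0,0,15,0,0,0,0,0,0,0,0,0],
)

```text
clock: 28.92
tool_pos: [0.3733, -0.3045, 0.1063]
orientation: [-11.5, 88.0, 103.5]
force: [-0.1, -0.1, -0.6]
opening: 0.0275
```

arm_command(
  commands=[12,6,-1,0,0,9,0,0,0,0,4,0,0,0,0,0,0,0,0,0],
)

```text
clock: 29.42
tool_pos: [0.3695, -0.3072, 0.081]
orientation: [-14.9, 88.1, 100.2]
force: [0.0, 0.2, -2.2]
opening: 0.0276
```

arm_command(
  commands=[3,1,0,0,0,3,2,0,0,0,0,0,0,0,0],
)

```text
clock: 29.8
tool_pos: [0.3675, -0.3089, 0.0758]
orientation: [-18.5, 88.2, 96.6]
force: [-1.1, -0.5, -1.5]
opening: 0.0277
```

arm_command(
  commands=[3,2,1,0,0,0,0,0,0,0],
)

```text
clock: 30.05
tool_pos: [0.3682, -0.3101, 0.0761]
orientation: [-29.6, 88.4, 85.7]
force: [0.7, -0.3, -2.2]
opening: 0.0273
```

Floor contact: z is steady at 0.076. I release, retreat up and clear of everything, then check.

arm_command(
  commands=[0,0,1,0,20,0,0,0,0,50,0,0,0,0,65,0,0,0,0,65,-25,0,0,0,65],
)

```text
clock: 30.68
tool_pos: [0.366, -0.3093, 0.0995]
orientation: [-21.2, 88.3, 94.0]
force: [-0.0, 0.3, 1.0]
opening: 0.0559
```

arm_command(
  commands=[-40,0,0,0,65,-50,0,0,0,65,-50,0,0,0,65,0,0,0,0,65,0,0,0,0,65],
)

```text
clock: 31.3
tool_pos: [0.3663, -0.3138, 0.2446]
orientation: [-22.8, 88.3, 92.4]
force: [-0.7, 0.3, -0.3]
opening: 0.0571
```

Run:
```python
from plant import *
from h import *
o=get_obs();print(o["tool_pos"],o["force"])
t=snapshot("top")["frame"];s=snapshot("scene")["frame"];cv2.imwrite("pics/topF.png",t);cv2.imwrite("pics/sceneF.png",s)
def box(im,x,y,w=90,h=75,k=4.4): crop(im,x,y,w,h,k,"pics/_.png",10);return cv2.imread("pics/_.png")[:,:396]
a=np.hstack([box(s,440,265),box(s,280,125)]);b=np.hstack([box(s,365,235),box(s,215,115)])
m=np.vstack([a,b])[:600,:800]
m=cv2.resize(m,None,fx=.9,fy=.9) if m.shape[0]>600 else m
cv2.imwrite("pics/final.png",m);print(m.shape)
```

```text
[ 0.36632778 -0.31384337  0.24463814] [-0.73488768  0.31304462 -0.30125768]
(600, 792, 3)
```

View pics/final.png

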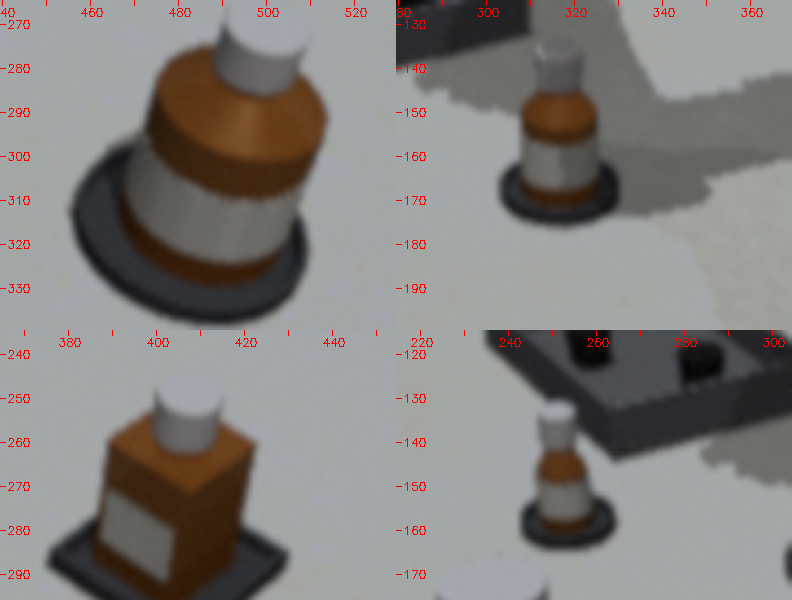

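All four stand upright inside their dishes. The large one looks off-centre towards the upper right of its dish, so I measure base against dish in the same camera.

```bash
cat > chk.py <<'E'
from h import *
from scipy.optimize import least_squares
def check(s):
    hsv=cv2.cvtColor(s,cv2.COLOR_BGR2HSV); m=((hsv[...,1]>110)&(hsv[...,0]<25)).astype(np.uint8)
    th=np.linspace(0,2*np.pi,360)
    for n,dpx,r,rd in [("large",(482.7,317.6),.033,(466,508)),("medium",(316.5,167.3),.024,(307,326)),("small",(253.8,158),.017,(247,259))]:
        d=atz("scene",*dpx,.008); P=[]
        for u in range(*rd):
            c=np.where(m[int(dpx[1])-15:int(dpx[1])+20,u])[0]
            if len(c): P.append((u,int(dpx[1])-15+c.max()+.5))
        P=np.array(P,float)
        def res(q):
            C=np.array([proj("scene",np.array([q[0]+r*np.cos(t),q[1]+r*np.sin(t),.005])) for t in th])
            return np.array([np.min(np.hypot(*(C-p).T)) for p in P])
        f=least_squares(res,d[:2],loss="soft_l1",diff_step=1e-4)
        print(n,"base-dish mm",np.round((f.x-d[:2])*1000,1),"rms px",round(np.sqrt(np.mean(f.fun**2)),2),len(P))
if __name__=="__main__": check(cv2.imread("pics/sceneF.png"))
E
python3 chk.py
python3 - <<'E'
from h import *
t=cv2.imread("pics/topF.png")
# top-view: dish rim outline still visible; cap top / shoulder outlines as a second opinion via amber+label centroid
for n,tz,px in [("large",.115,(176.6,299.5)),("square",.1,(241.9,265.9)),("medium",.095,(465.1,315.3)),("small",.078,(528.6,258.2))]:
    p=atz("top",*px,.01); e=np.array(proj("top",np.array([p[0],p[1],tz]))); 
    x,y=e.round().astype(int); g=cv2.cvtColor(t,cv2.COLOR_BGR2HSV)[max(y-18,0):y+19,max(x-18,0):x+19]
    m=((g[...,1]<40)&(g[...,2]>185)).astype(np.uint8); c=cv2.connectedComponentsWithStats(m); 
    print(n,"expected cap px if centred",e.round(1),[(np.round(c[3][i]+[max(x-18,0),max(y-18,0)],1).tolist(),int(c[2][i,4]),c[2][i,2:4].tolist()) for i in range(1,c[0]) if c[2][i,4]>40])
E
```

```text
large base-dish mm [-11.2  -2.7] rms px 2.01 41
medium base-dish mm [-4.5 -4.8] rms px 0.22 17
small base-dish mm [-0.7 -9.3] rms px 2.09 11
large expected cap px if centred [158.8 301.5] []
square expected cap px if centred [233.5 264.2] []
medium expected cap px if centred [478.5 318.4] []
small expected cap px if centred [543.7 256.4] []
```

```bash
cat > fit.py <<'E'
from h import *
from scipy.optimize import minimize
th=np.linspace(0,2*np.pi,40)
def hullmask(P):
    m=np.zeros((480*4,640*4),np.uint8); cv2.fillConvexPoly(m,cv2.convexHull(np.round((np.array(P)+.5)*4).astype(np.int32).reshape(-1,1,2)),1); return m
def model(cam,q,r,hs,rn,hn):
    R=Rn.from_rotvec([q[2],q[3],0]).as_matrix()
    return [proj(cam,np.array([q[0],q[1],q[4]])+R@np.array([a*np.cos(t),a*np.sin(t),z])) for a,z in ((r,0),(r,hs),(rn,hn)) for t in th]
def obs(img,u,v,w):
    h=cv2.cvtColor(img,cv2.COLOR_BGR2HSV); m=((h[...,1]>110)&(h[...,0]<25)).astype(np.uint8); z=np.zeros_like(m); z[v-w:v+w,u-w:u+w]=1; m*=z
    n,l,st,c=cv2.connectedComponentsWithStats(m); k=np.isin(l,[i for i in range(1,n) if st[i,4]>=12]); ys,xs=np.where(k)
    P=np.concatenate([np.c_[xs+a,ys+b] for a in(-.5,.5) for b in(-.5,.5)]); return hullmask(P)
def fit(cams,O,q0,free,shape):
    x0=np.concatenate([q0,shape[1:2]]); s=np.array([.008,.008,.06,.06,0,.01])
    def cost(d):
        x=x0.copy(); x[free]+=d*s[free]
        return sum(float((hullmask(model(c,x[:5],shape[0],x[5],shape[2],shape[3]))^o).sum())/o.sum() for c,o in zip(cams,O))
    b=min((minimize(cost,np.array(g)*np.ones(len(free)),method="Nelder-Mead",options=dict(xatol=.02,fatol=1e-4,initial_simplex=np.vstack([np.zeros(len(free)),np.eye(len(free))])*1.0+g*.3)) for g in(0,-1)),key=lambda r:r.fun)
    x=x0.copy(); x[free]+=b.x*s[free]; return x,b.fun
s0,t0,sF,tF=[cv2.imread(f"pics/{n}.png") for n in("scene0","top0","sceneF","topF")]
for n,h,r,c,p0,px0,dpx,tpx in [("large",.115,.033,.016,(.627,-.143),(256,215),(482.7,317.6),(176,299)),("medium",.095,.024,.014,(.673,.016),(269,266),(316.5,167.3),(465,315)),("small",.078,.017,.012,(.439,-.179),(320,190),(253.8,158),(528,258))]:
    sh=[r,h-.04,c-.001,h-.024]; w=int(35 if r>.03 else 24)
    o=obs(s0,*px0,w+8); x,f=fit(["scene"],[o],np.array([*p0,0,0,0]),np.array([0,1,5]),sh); sh[1]=x[5]
    x2,f2=fit(["scene"],[o],np.array([*x[:2],0,0,0]),np.array([0,1,2,3]),sh)
    d=atz("scene",*dpx,.009); e=proj("scene",np.array([d[0],d[1],.04])); o=obs(sF,int(e[0]),int(e[1]),w+8)
    y,g=fit(["scene"],[o],np.array([d[0],d[1],0,0,.004]),np.array([0,1]),sh)
    y2,g2=fit(["scene"],[o],np.array([y[0],y[1],0,0,.004]),np.array([0,1,2,3]),sh)
    print(n,"start err",round(f,3),"tilt",x2[2:4].round(3),"| end upright: off mm",((y[:2]-d[:2])*1000).round(1),"err",round(g,3),"| tilted: off",((y2[:2]-d[:2])*1000).round(1),"tilt",y2[2:4].round(3),"err",round(g2,3))
E
python3 fit.py
```

```text
large start err 0.373 tilt [0.179 0.198] | end upright: off mm [-10.3  -3.3] err 0.589 | tilted: off [-19.4  -8. ] tilt [-0.287  0.499] err 0.083
medium start err 0.225 tilt [0.119 0.129] | end upright: off mm [-1.6 -1.2] err 0.702 | tilted: off [-10.  -14.4] tilt [-0.624  0.39 ] err 0.139
small start err 0.599 tilt [0.407 0.62 ] | end upright: off mm [-3.8 -7.5] err 0.387 | tilted: off [ -9.2 -22.1] tilt [-0.486  0.252] err 0.174
```

Run:
```python
import cv2,numpy as np
from h import *
for f,pts in [("scene0",[(256,205),(256,234),(269,258),(320,186)]),("sceneF",[(495,290),(490,327),(317,150),(316,171),(253,147),(253,159)])]:
    s=cv2.imread(f"pics/{f}.png");h=cv2.cvtColor(s,40)
    for u,v in pts: print(f,u,v,h[v,u])
    for th in(60,90,110,130):
        m=((h[...,1]>th)&(h[...,0]<25)).astype(np.uint8);n,l,st,c=cv2.connectedComponentsWithStats(m)
        print(th,[st[i].tolist() for i in range(1,n) if st[i,4]>15 and st[i,1]>110])
```

```text
scene0 256 205 [ 14 172 123]
scene0 256 234 [13 62 86]
scene0 269 258 [ 13 181  93]
scene0 320 186 [ 14 195  90]
60 [[226, 179, 44, 42, 845], [314, 182, 12, 9, 90], [315, 198, 11, 4, 26], [322, 207, 31, 48, 934], [244, 229, 27, 10, 123], [257, 253, 24, 20, 348], [260, 278, 22, 10, 77], [379, 318, 33, 49, 1182]]
90 [[226, 180, 44, 41, 794], [315, 183, 11, 8, 78], [315, 199, 11, 3, 18], [322, 208, 31, 47, 893], [245, 229, 26, 10, 98], [257, 254, 24, 18, 325], [261, 280, 20, 7, 55], [379, 319, 33, 48, 1123]]
110 [[226, 181, 24, 17, 228], [315, 183, 11, 8, 73], [241, 197, 28, 24, 527], [322, 208, 30, 47, 868], [245, 229, 26, 10, 82], [258, 254, 22, 18, 300], [262, 280, 19, 7, 48], [380, 319, 32, 48, 1092]]
130 [[226, 182, 23, 16, 209], [315, 183, 11, 7, 64], [241, 198, 28, 22, 499], [322, 208, 30, 47, 845], [245, 230, 26, 8, 67], [258, 254, 22, 18, 286], [262, 282, 18, 5, 34], [380, 319, 32, 48, 1059]]
sceneF 495 290 [ 14 167 124]
sceneF 490 327 [ 14 227  55]
sceneF 317 150 [ 14 185 105]
sceneF 316 171 [ 12 158  55]
sceneF 253 147 [ 14 191  87]
sceneF 253 159 [ 14 171  58]
60 [[247, 142,
[... 178 characters left out ...]
967], [467, 309, 37, 22, 225]]
90 [[248, 142, 10, 8, 59], [309, 146, 17, 12, 172], [248, 157, 11, 4, 27], [309, 166, 17, 6, 59], [226, 180, 25, 18, 296], [322, 208, 31, 47, 890], [386, 254, 37, 45, 870], [474, 276, 40, 34, 919], [467, 310, 36, 20, 187]]
110 [[248, 143, 10, 7, 54], [309, 146, 16, 12, 157], [249, 158, 10, 3, 19], [309, 167, 17, 5, 50], [226, 181, 25, 17, 280], [322, 208, 31, 47, 871], [386, 255, 36, 44, 826], [474, 276, 40, 34, 897], [467, 311, 36, 19, 172]]
130 [[248, 143, 9, 6, 47], [309, 146, 16, 12, 148], [249, 158, 10, 3, 17], [309, 167, 17, 5, 46], [226, 181, 24, 17, 259], [322, 208, 30, 47, 847], [386, 255, 36, 44, 786], [474, 277, 39, 33, 863], [468, 311, 34, 19, 151]]
```

```bash
python3 - <<'E'
s=open("fit.py").read()
a=s.index("def obs"); b=s.index("def fit")
s=s[:a]+'''def obs(img,th,*bx):
    h=cv2.cvtColor(img,cv2.COLOR_BGR2HSV); m=((h[...,1]>th)&(h[...,0]<25)); z=np.zeros_like(m)
    for x,y,w,g in bx: z[y-1:y+g+1,x-1:x+w+1]=1
    ys,xs=np.where(m&z); return hullmask(np.concatenate([np.c_[xs+a,ys+b] for a in(-.5,.5) for b in(-.5,.5)]))
'''+s[b:]
B={"large":(105,[(241,197,28,24),(245,229,26,10)],[(473,276,41,35),(467,309,37,22)]),"medium":(75,[(257,253,24,20),(260,278,22,10)],[(308,145,18,13),(309,166,17,7)]),"small":(75,[(314,182,12,9),(315,198,11,4)],[(247,142,11,8),(248,157,12,5)])}
s=s.replace("o=obs(s0,*px0,w+8)","o=obs(s0,B[n][0],*B[n][1])").replace("e=proj(\"scene\",np.array([d[0],d[1],.04])); o=obs(sF,int(e[0]),int(e[1]),w+8)","o=obs(sF,B[n][0],*B[n][2])")
s=s.replace("s0,t0,sF","B=%r\ns0,t0,sF"%B)
s=s.replace('print(n,"start','print(n,"start pos-TCPgrasp",x[:2].round(4),"start')
open("fit.py","w").write(s)
E
python3 fit.py
```

```text
large start pos-TCPgrasp [ 0.628  -0.1488] start err 0.109 tilt [-0.112  0.09 ] | end upright: off mm [-10.4  -3.3] err 0.047 | tilted: off [-12.4  -4.4] tilt [-0.039  0.069] err 0.034
medium start pos-TCPgrasp [0.6734 0.0125] start err 0.142 tilt [-0.24   0.105] | end upright: off mm [-4.3 -4.8] err 0.111 | tilted: off [-5.5 -6. ] tilt [-0.048  0.042] err 0.108
small start pos-TCPgrasp [ 0.4384 -0.184 ] start err 0.288 tilt [-0.326  0.241] | end upright: off mm [-1.7 -5.5] err 0.133 | tilted: off [-3.3 -8.4] tilt [-0.159  0.106] err 0.114
```

The lean fit is biased the same way on bottles known to be upright, so it shows no real lean. The large bottle's base, though, is about 10 mm towards the robot from the dish centre, right at the wall. There is plenty of time, so I'll regrasp it and centre it. I go round via x≈0.47 to stay in reach.

arm_command(
  commands=[0,-37,40,0,80,0,-37,40,0,80,0,-37,40,0,80,0,-37,40,0,80,0,-37,40,0,80],
)

```text
clock: 32.02
tool_pos: [0.4479, -0.0504, 0.2456]
orientation: [-1.2, 88.2, 113.5]
force: [0.8, -1.2, 0.9]
opening: 0.0699
```

arm_command(
  commands=[0,-37,40,0,80,0,0,50,0,80,0,0,50,0,80,0,0,50,0,80,0,0,50,0,80],
)

```text
clock: 32.65
tool_pos: [0.378, 0.1903, 0.2467]
orientation: [20.6, 88.2, 135.3]
force: [0.4, 0.4, 0.0]
opening: 0.0701
```

Run:
```python
from h import *
from plant import *
o=get_obs();print(o["tool_pos"],o["joint_pos"].round(0),o["orientation"])
R=Rn.from_euler("xyz",o["orientation"],degrees=True).as_matrix();print(R.round(3))
go(o,[.378,.311,.2],[.378,.311,.0945],[.386,.314,.0975])
```

```text
[0.37800861 0.19028823 0.24669132] [  52.   -5.  -26.   -2.  -69. -117.] [ 20.60731925  88.22879817 135.32198775]
[[-0.022 -0.908 -0.418]
 [ 0.022 -0.418  0.908]
 [-1.     0.011  0.029]]
to [0.378 0.311 0.2  ] tool mm [ 49.3 -51.  108.3]
to [0.378  0.311  0.0945] tool mm [105.4  -1.1  -3.1]
to [0.386  0.314  0.0975] tool mm [-3.1 -8.5 -0.5]
```

arm_command(
  commands=[10,-25,50,0,80,10,-25,50,0,80,10,-4,8,0,80,0,0,0,0,80,0,0,0,0,80],
)

```text
clock: 33.28
tool_pos: [0.3776, 0.3156, 0.2141]
orientation: [35.0, 88.3, 150.0]
force: [-0.1, 0.0, 0.5]
opening: 0.0701
```

arm_command(
  commands=[35,0,-5,0,80,40,0,-1,0,80,25,0,-1,0,80,0,0,0,0,80,0,0,0,0,80],
)

```text
clock: 33.9
tool_pos: [0.3805, 0.3071, 0.1158]
orientation: [22.4, 88.3, 137.1]
force: [0.7, -0.1, 0.3]
opening: 0.0702
```

arm_command(
  commands=[14,1,4,0,80,4,1,0,0,80,0,0,0,0,80],
)

```text
clock: 34.28
tool_pos: [0.3772, 0.3114, 0.0991]
orientation: [14.8, 88.2, 129.5]
force: [-0.3, 0.7, 0.1]
opening: 0.0704
```

arm_command(
  commands=[3,0,0,0,80,0,0,0,0,0,0,0,0,0,0,0,0,0,0,0,0,0,0,0,0],
)

```text
clock: 34.9
tool_pos: [0.3773, 0.3119, 0.0964]
orientation: [13.4, 88.2, 128.1]
force: [0.7, 0.7, 0.8]
opening: 0.0356
```

arm_command(
  commands=[0,0,0,0,0,0,0,0,0,0,-6,0,0,0,0,0,0,0,0,0],
)

```text
clock: 35.4
tool_pos: [0.3768, 0.3109, 0.102]
orientation: [17.2, 88.2, 131.9]
force: [-0.2, 0.8, -3.5]
opening: 0.0314
```

arm_command(
  commands=[0,-10,-1,0,0,0,0,0,0,0,0,0,0,0,0],
)

```text
clock: 35.78
tool_pos: [0.3868, 0.3143, 0.1015]
orientation: [18.5, 88.2, 133.2]
force: [-0.2, -0.3, -3.4]
opening: 0.0314
```

arm_command(
  commands=[3,0,0,0,0,3,0,0,0,0,0,0,0,0,0],
)

```text
clock: 36.15
tool_pos: [0.3872, 0.3145, 0.0964]
orientation: [16.5, 88.3, 131.3]
force: [-0.6, -0.7, -2.5]
opening: 0.0315
```

```bash
python3 - <<'E'
from chk import *
from plant import *
print(get_obs()["tool_pos"],get_obs()["force"])
s=snapshot("scene")["frame"];cv2.imwrite("pics/sceneG.png",s)
E
sed -i 's/"sceneF"/"sceneG"/' fit.py
python3 - <<'E'
import cv2,numpy as np
s=cv2.imread("pics/sceneG.png");h=cv2.cvtColor(s,40)
m=((h[...,1]>75)&(h[...,0]<25)).astype(np.uint8);n,l,st,c=cv2.connectedComponentsWithStats(m)
print([st[i].tolist() for i in range(1,n) if st[i,4]>15 and st[i,0]>440 and st[i,1]>200])
E
```

```text
[0.387181   0.31454586 0.09641377] [-0.60601275 -0.72734668 -2.47751954]
[[474, 235, 56, 22, 246], [526, 235, 20, 15, 141], [532, 262, 5, 9, 21], [471, 280, 41, 34, 950], [465, 312, 36, 22, 203]]
```

arm_command(
  commands=[2,0,0,0,0,0,0,0,0,20,0,0,0,0,60,0,0,0,0,80,0,0,0,0,80],
)

```text
clock: 36.83
tool_pos: [0.3883, 0.3157, 0.0967]
orientation: [9.1, 88.3, 123.9]
force: [-0.1, -0.3, 0.8]
opening: 0.0558
```

arm_command(
  commands=[-30,0,0,0,80,-40,0,0,0,80,-50,0,0,0,80,-30,0,0,0,80,0,0,0,0,80],
)

```text
clock: 37.45
tool_pos: [0.391, 0.3119, 0.2505]
orientation: [11.9, 88.3, 126.7]
force: [-0.7, 0.3, -1.2]
opening: 0.07
```

```bash
python3 - <<'E'
from plant import *
import cv2,re,numpy as np
print(get_obs()["tool_pos"],get_obs()["force"],get_obs()["clock"])
s=snapshot("scene")["frame"];cv2.imwrite("pics/sceneG.png",s)
h=cv2.cvtColor(s,40);m=((h[...,1]>75)&(h[...,0]<25)).astype(np.uint8);n,l,st,c=cv2.connectedComponentsWithStats(m)
print([st[i].tolist() for i in range(1,n) if st[i,4]>15 and st[i,1]>110])
f=open("fit.py").read().replace("(473, 276, 41, 35), (467, 309, 37, 22)","(471, 278, 41, 36), (465, 312, 37, 22)");open("fit.py","w").write(f)
E
python3 fit.py
```

```text
[0.391029   0.31189433 0.25048379] [-0.70038653  0.34286089 -1.21406113] 37.45
[[588, 112, 17, 14, 56], [569, 115, 8, 10, 16], [578, 121, 10, 9, 18], [567, 126, 8, 9, 26], [558, 127, 42, 13, 140], [248, 142, 10, 8, 64], [480, 143, 64, 22, 406], [309, 146, 16, 12, 168], [555, 146, 37, 13, 248], [248, 157, 12, 5, 34], [496, 156, 6, 11, 33], [464, 162, 20, 16, 80], [309, 167, 17, 5, 61], [509, 171, 8, 8, 28], [520, 172, 7, 5, 17], [497, 176, 11, 18, 55], [513, 176, 18, 17, 73], [581, 178, 4, 10, 20], [226, 180, 25, 18, 307], [322, 208, 31, 47, 907], [386, 254, 37, 45, 906], [471, 279, 41, 35, 965], [465, 313, 36, 21, 196]]
large start pos-TCPgrasp [ 0.628  -0.1488] start err 0.109 tilt [-0.112  0.09 ] | end upright: off mm [-0.7  0.1] err 0.044 | tilted: off [-3.8 -1.1] tilt [-0.046  0.101] err 0.03
medium start pos-TCPgrasp [0.6734 0.0125] start err 0.142 tilt [-0.24   0.105] | end upright: off mm [-3.7 -5. ] err 0.139 | tilted: off [-4.9 -6.2] tilt [-0.047  0.058] err 0.132
small start pos-TCPgrasp [ 0.4384 -0.184 ] start err 0.288 tilt [-0.326  0.241] | end upright: off mm [-2. -7.] err 0.138 | tilted: off [-2.5 -6.6] tilt [-0.029  0.033] err 0.134
```

```bash
python3 -c "
from plant import *
print(close_job())"
```

```text
the job is handed in; nothing more can be done
None
```

All four amber bottles are in their own dishes, and the job was handed in at about 37.5 s with the gripper open and clear. The hand-in gave no verdict, so the result rests on my own checks.

- **Placing:** I took each bottle by its cap, set it down slowly until the tool stopped going down at floor height, and released it. I turned the square bottle about 40° first to line it up with its dish.
- **Large bottle:** my first check put it about 10 mm off centre, right at the dish wall, so I picked it up again and moved it. It now measures under 1 mm off (limit 13 mm).
- **Medium and small bottles:** they measure about 6 mm and 7 mm off centre (limit 13 mm).
- **Square bottle:** I judged this one only by eye. It is in its dish with its sides nearly parallel (limit 16 mm).
- **Jar and flask:** their outlines in the scene camera are unchanged from the start.

**Checks that disagreed:**
- The camera heights of the caps came out up to 4 mm below the stated ones.
- The wrist and fixed cameras differed by 3 to 5 mm.
- My image-based lean estimate was unreliable, because it also showed lean on bottles that were certainly upright. I judged uprightness from the pictures and the tool height at floor contact. I had used up the viewable pictures, so the large bottle's final position was checked by numbers only.

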